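# Torque the shock's end cap with the click wrench

### The arm

A 7-joint arm with a two-finger parallel gripper is mounted at the origin on the work surface. World frame = base frame: x ahead of the robot, y to its left, z up, the work surface at z = 0. Lengths are in mm, angles in rad, forces in N, time in s.
With the tool pointing down it reaches from about 400 to 875 mm from the base axis. Payload 19.3 kg.
Tool frame: the origin (TCP) lies at the very end of the fingers, on their centre line; the grasp point (between the pads) lies 19 mm behind it (grip_point_offset is the z of the grasp point in the tool frame, in mm); z points along the fingers, x is the direction in which the jaws open and shut, and the axes are right-handed (so a half turn about z gives the same grasp; the last joint's range is limited). The gripper opens to 85 mm and grips with 20 to 120 N. Pads are 22 mm wide; open, the fingers measure 114 mm over their backs; the gripper's body (76 mm by 85 mm) begins 54 mm behind the grasp point. The pads swing forward as they close: fully open they stand 13 mm farther back than shut.
Start: joints at [-1.371, 0.521, -0.036, 1.599, 0.021, 1.021, -0.113], TCP at [166.606, 602.376, 231.291] pointing down, gripper open.
Joint ranges: [-2.91, 2.91], [-0.3, 2.13], [-1.5, 1.42], [0.17, 2.43], [-1.26, 4.41], [0.16, 1.93], [-2.52, 2.52]. Speed limits (rad/s): [1.89, 1.89, 2.39, 2.39, 3.01, 3.01, 3.01].

### API

Orientations are given as a 3x3 rotation matrix whose columns are the frame's x, y, z axes.
In Python, from workcell import movep, movel, goto_joints, open_gripper, clamp, wait, inverse_kinematics, read_state, camera, PlanningError, finish_job, grip_point_offset gives the robot as it stands. Calls block until the motion is done:
- movep(position, orientation): joint-space move of the TCP to a pose.
- movel(position, frame=None, max_speed=150, guard=None): straight line of the TCP; frame=None keeps the orientation; max_speed is the mean speed in mm/s. With guard (N) it stops when the force on the tool has changed by that much, and returns True; else False.
- goto_joints(angles): joint-space move.
- open_gripper() and clamp(): open the fingers fully, or close them until they stop; the grip force is fixed at half the most.
- wait(seconds).
- inverse_kinematics(position, orientation): joint angles nearest the present ones, or None.
- read_state(): the state.
- camera(name): name is "scene" or "top" or "wrist"; returns a dict with "image" (384x512x3 uint8, blue, green, red), "range_z" (384x512 float32, mm along the optical axis (not along the pixel's ray), 0 where there is no reading), "fx", "fy", "cx", "cy" (pixels), "cam_to_world" (4x4, takes a point from camera to world coordinates). Camera axes: x right, y up, looking along -z (the intrinsics and any distortion apply to the point x, -y, -z); pixel columns grow to the right and rows downward; lengths in mm; the calibration is good to about 2 mm. A picture is of the moment at which its call begins.
A pose or a line that the arm cannot do raises PlanningError and nothing moves.
- finish_job(): hands the job in, once; it reports no verdict.
The state is a dict: "time": time; "qpos": joint angles; "qvel": joint speeds; "joint_efforts": joint torques, N m; "eef_pos": TCP position; "tool_rot": TCP orientation; "ft_force": force on the tool from outside, world axes, zero at the start; "torque": the same for the moment, N m; "finger_gap": finger opening in mm.
Only numpy, scipy, OpenCV 4.12 (cv2) and the standard library are available. Lean on these libraries where they do the work, as an engineer would, in place of code of your own. Each camera call takes 0.05 s, during which the arm holds its last target.

### The job

Take the click wrench from its rest, push its lugged socket fully home into the slots of the end cap on the shock body in the vice, and tighten the cap clockwise (seen from above) until you feel the wrench break over with its click; stop at once, do not haul on past the click. Then take the wrench off and lay it back in its rest as it lay, leaving everything else on the bench where it is.

Things in the scene. Friction and masses are not known exactly. Their poses are not given: they have to be found in the camera images.
- grip (a point): Click wrench, 290 mm long, 0.55 kg, balancing about 40 mm nearer the socket than here. This point: centre of its black handle, at the white hand line (handle 106 mm long, 26 mm wide, 28 mm high, flat-sided; pinch across its width from above). x runs along the handle away from the socket, z up. Socket axis 161 mm towards -x, lug tips 21 mm lower. No ratchet.
- pivot (a point): Break-over pivot in the wrench's neck, 34 mm from the socket axis, at handle height. Turned clockwise the wrench is stiff up to about 2 N m here (16 N across the handle at the hand line; 2.6 N m at the cap), then clicks: the handle gives way clockwise, resistance halving within 7 mm of hand travel; 12 mm past the click it meets its stop and over-tightens the cap. Eased off, it springs straight.
- socket (a point): Centre of the open lower end of the wrench's steel socket, level with the tips of its six lugs. The lugs point down, 12 mm long, 6.5 mm wide, on a ring of 30 mm inner and 45 mm outer diameter, one towards the handle and one every 60 degrees; handle axis 21 mm above the tips. x towards the handle, z up.
- cap_top (a point): Centre of the top of the orange-red castellated cap screwed on the upright black shock body in the blue bench vice, 175 mm above the bench. z up along the screw axis, x along one of its six slots: the lugs fit with the socket's x along this x or 60 degree steps from it, play about 5 degrees each way. In the middle a 26.8 mm boss, its top 4 mm a cone narrowing to 20 mm. Vice below 120 mm.
- cap_flange (a point): Centre of the cap's 47 mm round flange, upper face, 11 mm below the cap's top; round it stand six castles 8 mm high. The socket's lug tips rest on it when fully home. The cap is run down and nipped: turning it clockwise takes 1.4 to 2.1 N m at first, rising; it needs some 15 to 40 degrees more until the wrench clicks (how much is not known) and stays where it is left.
- rest_mid (a point): Where the handle's centre (grip) lies when the wrench is in its rest, 70 mm above the bench; x from socket to handle end. The rest is a pale wooden plate with two notched 14 mm posts, 91 mm towards -x (25 mm notch for the 19 mm tube) and 75 mm towards +x (27 mm notch for the 21 mm tail), prongs up to about 80 mm above the bench. Between the posts the handle is free to grip.
- lube: Green oil bottle, 52 mm across, 150 mm tall; bystander. Origin under its centre.
- spray: White and orange spray can, 60 mm across, 190 mm tall; bystander. Origin under its centre.
- grease: White grease jar with red lid, 72 mm across, 62 mm tall; bystander. Origin under its centre.
- cassette: Steel cassette of cogs lying flat, 104 mm across, 25 mm high; bystander. Origin under its centre.
- spanner: Plain combination spanner lying flat, 175 mm long, 8 mm thick; bystander. Origin under its middle.
- parts: Black tray of small screws, 110 x 80 x 24 mm; bystander. Origin under its centre.
- driver: Yellow-handled screwdriver, 170 mm long, lying; bystander. Origin under its middle.
Things that resemble listed ones, but are neither listed nor needed, are in the scene too. Leave any red or yellow look-alike of the part that bears rest_mid alone.

How it is judged (in metres and radians):
On the way, in this order (a step that is already met when the one before it is completed fails the run):
1. the wrench's socket is fully home in the cap: lug tips at least 8.5 mm below the cap's top (11 mm is home) and within 3 mm of its axis (z of socket in the frame of cap_top below -0.0085 m and horizontal distance between socket and cap_top below 0.003 m), for 0.2 s.
2. with the socket home, the wrench breaks over (its handle gives way clockwise by more than 2 mm at the hand line) (y of grip in the frame of socket below -0.002 m and z of socket in the frame of cap_top below -0.0065 m and horizontal distance between socket and cap_top below 0.003 m), for 0.06 s.
At the end, for the whole second after the job is handed in: The wrench lies level and still in its rest as at the start, in both notches: handle centre within 25 mm of the rest's centre point and not more than 6 mm above it, socket down and on its own side, tilted less than 7 degrees, after the click has been reached and not overrun (distance between grip and rest_mid below 0.025 m and horizontal distance between grip and rest_mid below 0.025 m and z of grip in the frame of rest_mid below 0.006 m and x of socket in the frame of rest_mid below -0.12 m and z of socket in the frame of rest_mid below -0.013 m and angle between grip's own z axis and vertical below 0.12 rad and linear speed of wrench below 0.02 m/s); the robot touches nothing.
It fails at once if the wrench is hauled on past its click onto its stop (handle more than 12 mm beyond straight at the hand line): the cap is over-tightened (y of grip in the frame of socket below -0.0122 m).
It fails at once if a bystander is pushed more than 30 mm (distance of any of lube, spray, grease, cassette, spanner, parts, driver from where it was at the start of the episode above 0.03 m).
It fails at once if the oil bottle or the spray can is knocked over (angle between any of lube, spray's own z axis and vertical above 0.5 rad).
It also fails if it takes over 72 s, if anything falls off the work surface, if the arm or the gripper's body presses on something with over 40 N, if the wrist force passes 120 N, or if a joint passes its speed limit or range.

## Working session

There is one attempt and no reset: what is moved stays moved. The work goes in short steps, each a Python script; the robot and the scene stay as the last script left them, time stands still between calls to the robot, and variables do not carry over. Pictures are saved under pics/ and viewed, and the job is handed in when it is done.

```bash
ls; mkdir -p pics; python3 - <<'E'
from workcell import *
import cv2,pickle
s=read_state();print(s)
for n in ("scene","top","wrist"):
    c=camera(n);cv2.imwrite(f"pics/a_{n}.png",c["image"]);pickle.dump(c,open(f"a_{n}.pkl","wb"))
    print(n,{k:v for k,v in c.items() if k not in("image","range_z")})
E
```

```text
pics
{'time': 0.0, 'qpos': array([-1.37118212,  0.52203633, -0.03634365,  1.59998088,  0.02121936,
        1.02109807, -0.11282451]), 'qvel': array([ 2.03681156e-04, -2.55635370e-04,  2.61166148e-04,  6.48148932e-05,
        9.66875865e-04,  1.36893738e-03, -5.82282472e-04]), 'joint_efforts': array([ 5.78948516e-05, -9.27119851e+01,  1.97962917e+00, -3.69914639e+01,
        1.78175321e-02,  8.38230655e-03,  8.81299070e-05]), 'eef_pos': array([166.53886885, 602.06400602, 230.7213622 ]), 'tool_rot': array([[ 2.66562620e-01,  9.63817578e-01, -2.16429081e-04],
       [ 9.63816935e-01, -2.66562693e-01, -1.11618920e-03],
       [-1.13349469e-03,  8.89363043e-05, -9.99999354e-01]]), 'ft_force': array([-0.70304312, -0.15594842,  0.78268066]), 'torque': array([-0.01429718, -0.02820769, -0.0122156 ]), 'finger_gap': 85.42914638582847}
scene {'fx': 359.04807569296923, 'fy': 359.04807569296923, 'cx': 256.88787964992196, 'cy': 187.24817258465396, 'cam_to_world': array([[-1.11435937e-01, -8.09155224e-01,  5.76931414e-01,
         1.18151865e+03],
       [ 9.93686943e-01, -8.31478738e-02,  7.5317270
[... 438 characters left out ...]
 -1.95277444e-02,  2.77151995e-03,
         1.89122672e+01],
       [-1.95104115e-04,  1.50304151e-01,  9.88639785e-01,
         1.14389167e+03],
       [ 0.00000000e+00,  0.00000000e+00,  0.00000000e+00,
         1.00000000e+00]])}
wrist {'fx': 294.56700093141933, 'fy': 294.56700093141933, 'cx': 256.71817093074196, 'cy': 192.7373320211066, 'cam_to_world': array([[ 2.66963099e-01, -9.27109537e-01, -2.63056285e-01,
         9.96541491e+01],
       [ 9.63706619e-01,  2.56681448e-01,  7.33770223e-02,
         6.20500407e+02],
       [-5.06869018e-04, -2.73098040e-01,  9.61986072e-01,
         3.73434627e+02],
       [ 0.00000000e+00,  0.00000000e+00,  0.00000000e+00,
         1.00000000e+00]])}
```

View pics/a_scene.png

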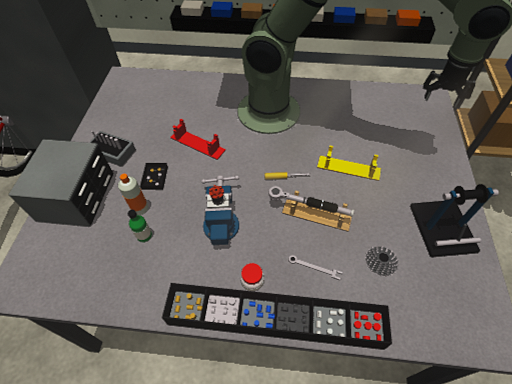

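View pics/a_top.png

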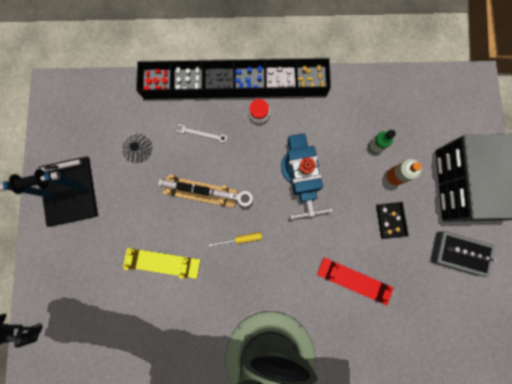

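View pics/a_wrist.png

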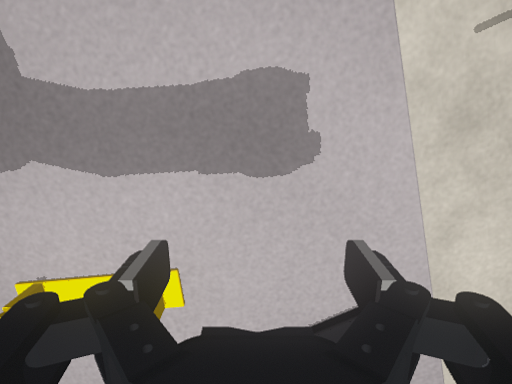

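The wrench lies at top px (160–250, 180–205), socket at (245,199), in the pale wooden rest. The red (355,281) and yellow (161,263) plates are the look-alikes to leave alone. The cap is at top px (308,165). I'll measure both coarsely and then look closer with the wrist camera.

```bash
cat > h.py <<'E'
from workcell import *
import numpy as np,cv2,pickle
def ray(c,u,v):
    M=c["cam_to_world"];d=M[:3,:3]@np.array([(u-c["cx"])/c["fx"],-(v-c["cy"])/c["fy"],-1.]);return M[:3,3],d
def onz(c,u,v,z):
    o,d=ray(c,u,v);return o+d*(z-o[2])/d[2]
def bydepth(c,u,v):
    o,d=ray(c,u,v);return o+d*c["range_z"][int(round(v)),int(round(u))]
def proj(c,p):
    M=c["cam_to_world"];q=M[:3,:3].T@(np.asarray(p,float)-M[:3,3]);return np.array([c["cx"]+c["fx"]*q[0]/-q[2],c["cy"]-c["fy"]*q[1]/-q[2]])
def Rdown(yaw): # tool x axis (jaw) at yaw in world, z down
    c,s=np.cos(yaw),np.sin(yaw);return np.array([[c,s,0],[s,-c,0],[0,0,-1.]])
def cloud(c):
    h,w=c["range_z"].shape;u,v=np.meshgrid(np.arange(w),np.arange(h));z=c["range_z"]
    P=np.stack([(u-c["cx"])/c["fx"]*z,-(v-c["cy"])/c["fy"]*z,-z],-1)
    return P@c["cam_to_world"][:3,:3].T+c["cam_to_world"][:3,3]
def snap(n,f):
    c=camera(n);cv2.imwrite(f"pics/{f}.png",c["image"]);pickle.dump(c,open(f"{f}.pkl","wb"));return c
E
python3 - <<'E'
from h import *
c=pickle.load(open("a_top.pkl","rb"))
for n,u,v,z in (("sock",245,199,82),("end",162,183,70),("white line",200,190,84),("cap",308,165,175)): print(n,onz(c,u,v,z),bydepth(c,u,v))
im=c["image"][150:230,140:340];cv2.imwrite("pics/crop1.png",cv2.resize(im,None,fx=4,fy=4,interpolation=cv2.INTER_CUBIC))
s=pickle.load(open("a_scene.pkl","rb"));im=s["image"][165:250,180:370];cv2.imwrite("pics/crop2.png",cv2.resize(im,None,fx=4,fy=4,interpolation=cv2.INTER_CUBIC))
E
```

```text
sock [474.07965825  66.25066709  82.        ] [474.242214    66.31541645  80.54754696]
end [529.63996859 320.01883653  70.        ] [528.80312133 318.57403881  75.15284754]
white line [503.76459696 201.24643155  84.        ] [504.18049087 201.75698003  81.03222883]
cap [ 555.27199458 -114.29355322  175.        ] [ 555.70626168 -114.58273394  172.89660243]
```

View pics/crop1.png

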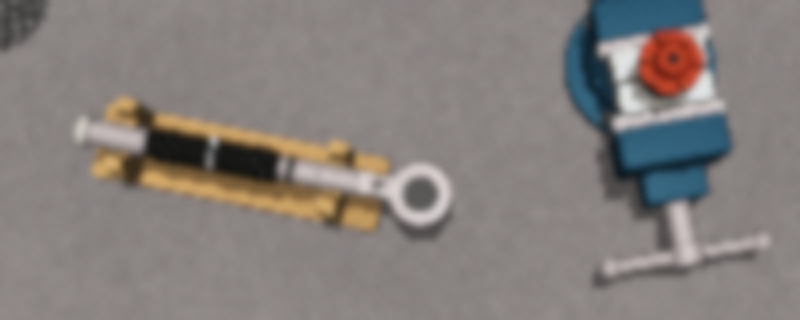

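View pics/crop2.png

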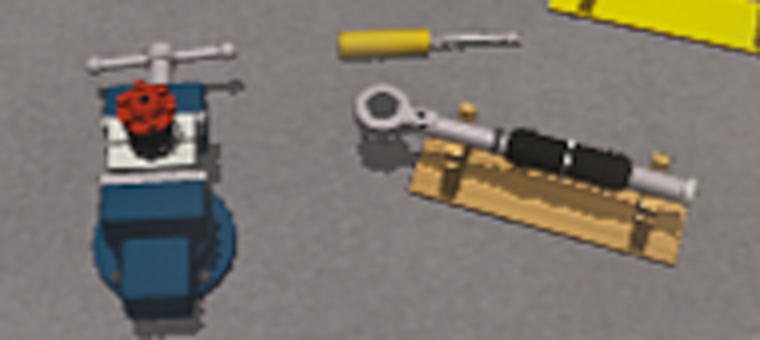

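```bash
python3 - <<'E'
from h import *
g=np.array([504,201.]);cap=np.array([555.5,-114.4])
for off in (90,-90):
    for y,p in [(77.6,[*g,70])]+[(y,[*(cap+161*np.array([np.cos(np.radians(y)),np.sin(np.radians(y))])),185]) for y in (130,110,90,70,50,30,10,-10)]:
        q=inverse_kinematics(np.array(p)-[0,0,19],Rdown(np.radians(y+off)))
        print(off,y,None if q is None else np.round(q,2))
E
```

```text
90 77.6 [-0.26  0.67 -0.31  1.93  0.35  0.59  2.12]
90 130 [-0.97  0.72  1.23  2.14 -0.88  0.94 -1.67]
90 110 [-0.97  0.81  1.23  2.02 -0.92  1.03 -2.07]
90 90 [ 0.62  0.84 -1.28  1.8   0.87  1.2   2.21]
90 70 [ 0.59  0.92 -1.28  1.66  0.92  1.28  1.92]
90 50 [-0.07  0.64 -0.05  1.56  0.04  0.94  2.31]
90 30 [-0.08  0.7   0.08  1.45 -0.06  0.99  2.1 ]
90 10 [-0.09  0.75  0.23  1.38 -0.18  1.02  1.92]
90 -10 [-0.09  0.79  0.36  1.36 -0.3   1.05  1.72]
-90 77.6 [-0.73  0.69  0.33  1.96 -0.4   0.56 -0.33]
-90 130 [-0.45  0.37  0.38  2.12 -0.21  0.69  0.77]
-90 110 [-0.51  0.45  0.42  2.   -0.27  0.74  0.42]
-90 90 [-0.55  0.55  0.51  1.86 -0.36  0.82  0.14]
-90 70 [-0.56  0.66  0.61  1.72 -0.46  0.91 -0.1 ]
-90 50 [-0.53  0.76  0.71  1.59 -0.56  1.   -0.34]
-90 30 [-0.46  0.84  0.77  1.48 -0.63  1.08 -0.6 ]
-90 10 [-0.39  0.9   0.82  1.4  -0.69  1.14 -0.86]
-90 -10 [-0.32  0.93  0.86  1.38 -0.72  1.17 -1.12]
```

```bash
python3 - <<'E'
from h import *
th=np.radians(77.6);d=np.array([np.cos(th),np.sin(th)])
mid=np.array([489,134.]);t=mid-60*d
movep([*t,260],Rdown(th-np.pi/2));s=read_state();print(s["time"],s["eef_pos"]);snap("wrist","w1")
cap=np.array([555.5,-114.4]);t=cap-45*d
movep([*t,310],Rdown(th-np.pi/2));s=read_state();print(s["time"],s["eef_pos"]);snap("wrist","w2")
E
```

```text
2.3417 [476.13918324  76.37001081 259.87529252]
3.375 [ 545.92001318 -156.6964962   309.5326073 ]
```

View pics/w1.png

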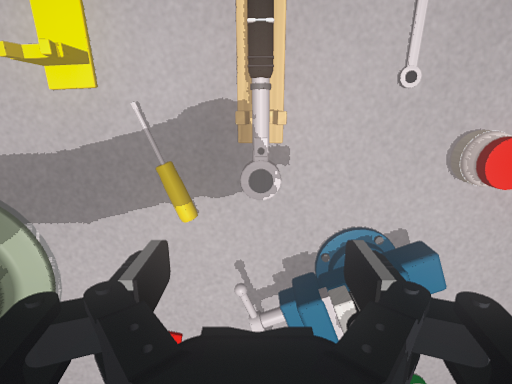

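View pics/w2.png

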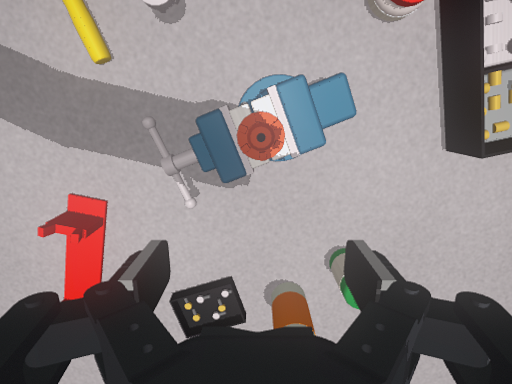

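```bash
python3 - <<'E'
from h import *
c=pickle.load(open("w2.pkl","rb"))
cv2.imwrite("pics/w2c.png",cv2.resize(c["image"][105:170,230:295],None,fx=9,fy=9,interpolation=cv2.INTER_CUBIC))
P=cloud(c)
hsv=cv2.cvtColor(c["image"],cv2.COLOR_BGR2HSV)
m=((hsv[...,0]<12)|(hsv[...,0]>174))&(hsv[...,1]>120)
sub=np.zeros_like(m);sub[100:180,220:300]=1;m&=sub
z=P[...,2];print("red n",m.sum(),np.percentile(z[m],[1,10,25,50,75,90,99]))
np.set_printoptions(linewidth=250)
print(np.round(z[110:164:2,236:290:2]).astype(int))
c=pickle.load(open("w1.pkl","rb"))
cv2.imwrite("pics/w1c.png",cv2.resize(c["image"][0:210,225:305],None,fx=2.8,fy=2.8,interpolation=cv2.INTER_CUBIC)) 
cv2.imwrite("pics/w1d.png",cv2.resize(c["image"][145:215,225:295],None,fx=8,fy=8,interpolation=cv2.INTER_CUBIC)) 
E
```

```text
red n 1691 [162.44933284 163.43569064 164.09189735 171.02442906 173.18179739
 175.02836046 176.51196322]
[[119 118 119 119 118 119 118 105  77 117 117 118 117 118 118 117 117 118 118 118 108 108 107 107 108 109 110]
 [117 118 118 117 118 118 119 118  78 165 170 172 172 165 165 164 163 118 116 118 108 107 110 109 109 108 110]
 [118 119 119 118 118 118 118 163 165 164 172 171 172 163 164 164 164 164 118 118 115 108 107 107 109 109 110]
 [117 119 116 117 117 164 165 163 163 164 173 171 172 164 165 163 163 164 165 163 117 107 109 107 107 108 111]
 [118 117 116 119 164 164 164 164 162 164 170 171 172 164 165 163 163 163 164 164 164 108 108 108 109 107 109]
 [117 118 116 164 164 163 164 165 165 164 172 172 172 164 165 165 164 167 164 165 168 172 107 108 107 107 109]
 [118 117 119 164 164 164 163 164 163 164 165 168 171 172 164 164 163 163 165 172 172 173 163 107 107 108 109]
 [117 118 172 164 163 164 164 164 163 172 174 173 173 173 172 171 166 163 172 172 172 171 172 108 108 108 109]
 [118 163 172 172 173 167 163 164 171 172 174 175 174 175 173 174 172 171 165 172 171 172 163 164 108 106 1
[... 1302 characters left out ...]
 164 163 163 117 118 120 116 119]
 [109 108 109 107 173 165 164 164 162 164 164 164 171 171 171 163 164 163 164 163 163 119 117 118 119 118 117]
 [109 109 107 108 108 164 163 163 164 164 166 164 172 172 172 164 164 164 164 164 117 118 118 119 118 118 116]
 [110 110 109 108 107 108 164 163 163 164 164 164 172 171 172 165 164 164 165 118 119 117 118 117  12  12  12]
 [110 110 108 107 108 109 116 118 164 164 164 165 174 173 172 171 164  11 117 118 117 115  13  12  11  11  11]
 [109 110 109 109 108 108 106 118 119 118 117 119 172 171 117 118 117  10  11  12  12  11  11  11  11   1   0]
 [110 110 109 109 107 108 108 119 118 117 117 118 119 117 117 118  -1   0   0   0   1   0   0   1   0   1   0]]
```

View pics/w2c.png

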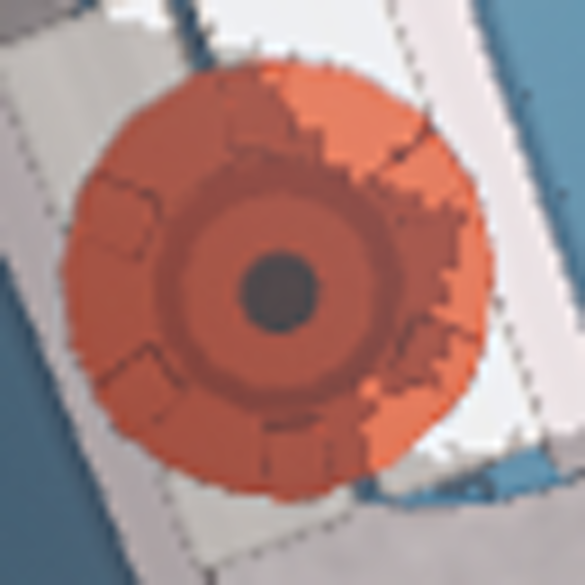

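View pics/w1c.png

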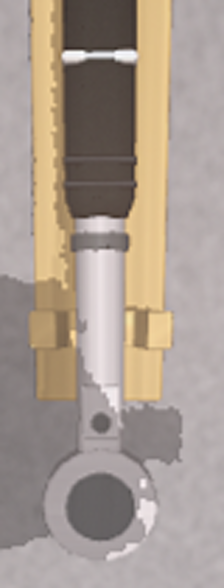

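View pics/w1d.png

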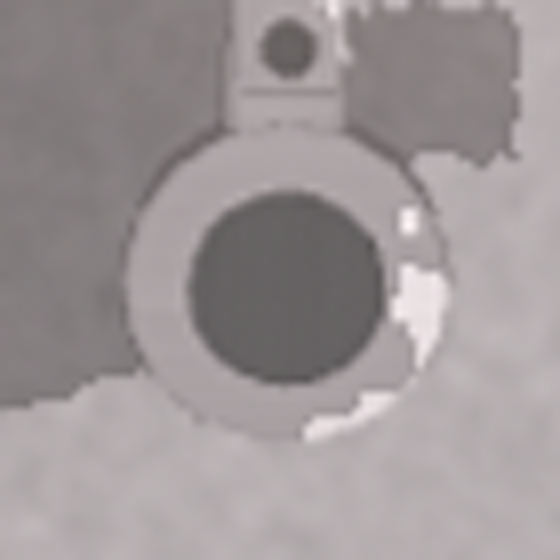

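```bash
cat > meas.py <<'E'
from h import *
def capmeas(c,near,dz=0):
    P=cloud(c).reshape(-1,3)
    near=np.array(near)
    P=P[np.linalg.norm(P[:,:2]-near,axis=1)<32]
    def circ(Q): # robust circle: minEnclosing-ish via edge; use mean of filled disk
        return Q[:,:2].mean(0)
    B=P[(P[:,2]>173.5+dz)&(P[:,2]<178+dz)];b=circ(B)
    F=P[(P[:,2]>159+dz)&(P[:,2]<180+dz)]
    (x,y),r=cv2.minEnclosingCircle(F[:,:2].astype(np.float32))
    for ctr in (b,):
        v=P[:,:2]-ctr;rr=np.hypot(*v.T);a=np.degrees(np.arctan2(v[:,1],v[:,0]))
        ca=(rr>16)&(rr<22)&(P[:,2]>169+dz)&(P[:,2]<178+dz)
        fl=(rr>16)&(rr<22)&(P[:,2]>159+dz)&(P[:,2]<166.5+dz)
        ph=lambda s:np.degrees(np.angle(np.exp(6j*np.radians(a[s])).mean()))/6
        print("boss",b,"z",np.median(B[:,2]),"flange",np.median(P[fl,2]),"encl",(x,y,r),"castle ph",ph(ca),ca.sum(),"slot ph",ph(fl),fl.sum(),abs(np.exp(6j*np.radians(a[fl])).mean()))
    return b,ph(ca)
if __name__=="__main__":
    c=pickle.load(open("w2.pkl","rb"));capmeas(c,[555,-114])
    print("hole px",bydepth(c,261,137))
    c=pickle.load(open("w1.pkl","rb"));P=cloud(c);g=cv2.cvtColor(c["image"],cv2.COLOR_BGR2GRAY)
    hsv=cv2.cvtColor(c["image"],cv2.COLOR_BGR2HSV)
    A=P.reshape(-1,3);s=np.array([474.2,66.3])
    R=A[(np.linalg.norm(A[:,:2]-s,axis=1)<30)&(A[:,2]>60)&(A[:,2]<100)]
    print("ring z",np.percentile(R[:,2],[5,50,95]))
    # hole: bench points inside ring as component
    low=(P[...,2]<20).astype(np.uint8);n,l,st,ce=cv2.connectedComponentsWithStats(low,connectivity=4)
    for i in range(1,n):
        if abs(ce[i][0]-261)<8 and abs(ce[i][1]-181)<8: print("hole",ce[i],st[i])
    # outer ring fit using cv2.fitEllipse on ring pixels
    m=((P[...,2]>60)&(P[...,2]<100));m[:165]=0;m=m.astype(np.uint8)
    cs,_=cv2.findContours(m,cv2.RETR_EXTERNAL,cv2.CHAIN_APPROX_NONE)
    k=min(cs,key=lambda k:np.linalg.norm(k.reshape(-1,2).mean(0)-[261,181]));k=k[k[:,0,1]>168]
    e=cv2.fitEllipse(k);print("ellipse",e,onz(c,*e[0],np.median(R[:,2])))
    # handle axis: midpoints of black handle in rows, tube
    wh=(P[...,2]>60)&(P[...,2]<100)
    L=[]
    for v in range(2,165):
        u=np.where(wh[v,240:285])[0]+240
        # restrict contiguous run containing centre
        run=[x for x in u if P[v,x,2]>68]
        if len(run)>5: L.append((v,run[0],run[-1],np.median(P[v,run,2])))
    for t in L[::12]: print(t)
    w=(hsv[...,2]>190)&(hsv[...,1]<40);w[:12]=0;w[30:]=0;w[:,:240]=0;w[:,285:]=0
    vs,us=np.where(w);print("line",us.min(),us.max(),us.mean(),vs.mean(),len(us))
E
python3 meas.py
```

```text
boss [ 558.33480534 -113.68083717] z 174.94493910572163 flange 164.0268694980428 encl (558.3746337890625, -113.88333129882812, 23.343570709228516) castle ph 24.401762016644827 263 slot ph -5.615745677700995 509 0.42028847006500325
hole px [ 559.01949589 -114.01754901  176.70558477]
ring z [77.05107158 79.14811645 81.02170388]
ellipse ((260.1744689941406, 179.46710205078125), (39.32384490966797, 40.17301940917969), 94.608154296875) [478.22055758  68.67838929  79.14811645]
(2, np.int64(247), np.int64(273), np.float64(83.05390411177899))
(14, np.int64(247), np.int64(273), np.float64(83.01444863275998))
(26, np.int64(247), np.int64(273), np.float64(83.09263177232435))
(38, np.int64(248), np.int64(272), np.float64(82.93627618477228))
(50, np.int64(248), np.int64(272), np.float64(82.93823661160445))
(62, np.int64(248), np.int64(272), np.float64(83.1896707690239))
(74, np.int64(249), np.int64(271), np.float64(81.56133406599366))
(86, np.int64(250), np.int64(270), np.float64(79.6012544616321))
(98, np.int64(252), np.int64(268), np.float64(78.28283798106924))
(110, np.int64(252), np.int64(268), np.float64(78.15470991138761))
(122, np.int64(240), np.int64(284), np.float64(77.66187597759807))
(134, np.int64(252), np.int64(268), np.float64(78.00267071164188))
(146, np.int64(254), np.int64(267), np.float64(80.08342058698742))
(158, np.int64(253), np.int64(268), np.float64(77.5936473051216))
line 247 273 260.01428571428573 19.34285714285714 70
```

```bash
python3 - <<'E'
from h import *
c=pickle.load(open("w1.pkl","rb"))
s=onz(c,260.17,179.47,79.1);g=onz(c,260.2,19.4,83.3)
print(s,g,np.hypot(*(g-s)[:2]),np.degrees(np.arctan2(*(g-s)[1::-1])))
a=onz(c,260.0,14,83);b=onz(c,260.,134,78)
print(np.degrees(np.arctan2(*(a-b)[1::-1])))
E
```

```text
[478.21308279  68.66500534  79.1       ] [511.71012793 224.68372789  83.3       ] 159.57410134415775 77.88261142141842
77.89383682637107
```

```bash
cat >> h.py <<'E'
TH0=np.radians(77.89)
G0=np.array([511.9,225.4]) # hand line at rest, wrist-calibrated
OFF=15.0                   # grip this far toward the socket
CAP=np.array([558.36,-113.8])
d2=lambda t:np.array([np.cos(t),np.sin(t)])
GP0=G0-OFF*d2(TH0)
def pose(p,t,z): return [p[0],p[1],z-19.],Rdown(t-np.pi/2)
E
python3 - <<'E'
from h import *
open_gripper()
p,R=pose(GP0,TH0,150);movep(p,R)
snap("wrist","w3")
p,R=pose(GP0,TH0,70)
print(movel(p,R,max_speed=100,guard=15))
print(read_state()["eef_pos"],read_state()["ft_force"])
clamp();s=read_state();print(s["time"],s["finger_gap"],s["eef_pos"],s["ft_force"],s["torque"])
snap("top","t3");snap("wrist","w4")
E
```

```text
False
[509.08503156 210.77080167  51.4746851 ] [-0.8209345   0.67347396  0.42285362]
6.7417 25.046058649925662 [508.8277907  210.83138064  51.24982201] [-1.32379384  0.619323    4.52372614] [-0.01815613  0.23867293 -0.01490389]
```

View pics/w4.png

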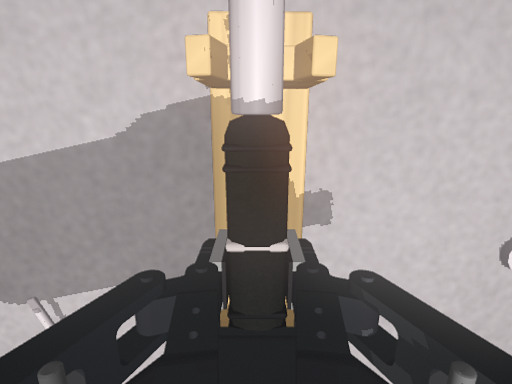

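View pics/t3.png

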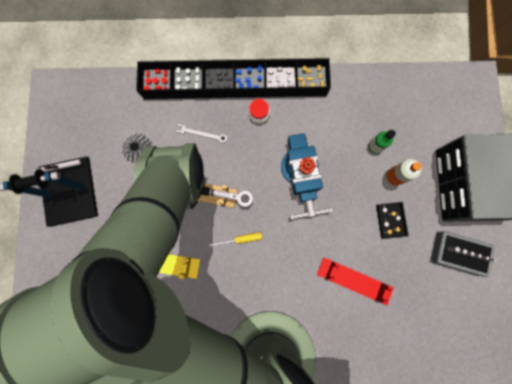

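```bash
python3 - <<'E'
from h import *
c=pickle.load(open("w4.pkl","rb"));p=onz(c,257.5,247.5,83.5);print(p,(p-[508.83,210.83,0])[:2]@d2(TH0),bydepth(c,257,252))
# lift
s=read_state()
p=s["eef_pos"].copy();p[2]=51.2+10;movel(p,max_speed=40)
p[2]=231
movel(p,max_speed=150);wait(0.3)
s=read_state();print(s["time"],s["finger_gap"],s["eef_pos"],s["ft_force"],s["torque"])
snap("wrist","w5");snap("top","t5");snap("scene","s5")
E
```

```text
[511.97633824 224.76406956  83.5       ] 14.284057476898251 [511.39494255 223.03909016  83.94935142]
8.8333 25.338612763284637 [508.78322114 210.70821263 230.70522174] [ 0.46026285  0.70504413 -5.00904492] [ 0.14529853  0.00200633 -0.02777445]
```

View pics/s5.png

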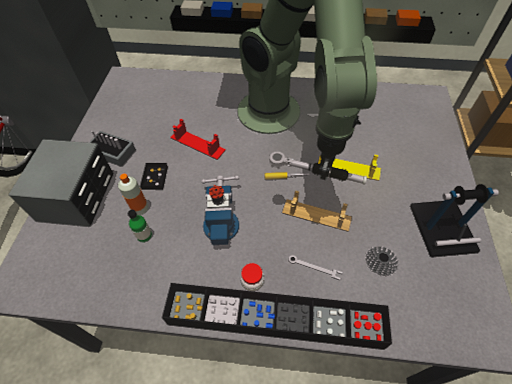

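View pics/w5.png

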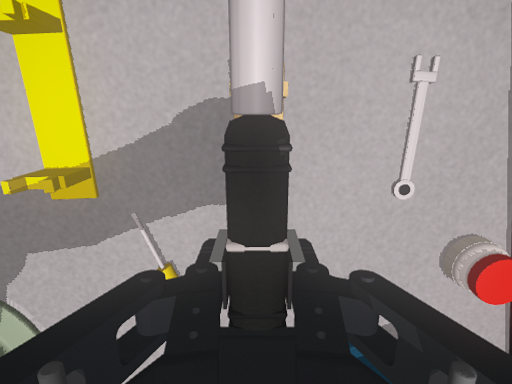

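```bash
cat >> h.py <<'E'
L=145.6
CAPTH=np.radians(54.4)
E
python3 - <<'E'
from h import *
t=CAPTH
p,R=pose(CAP+L*d2(t),t,215);movep(p,R);wait(0.3)
s=read_state();print(s["time"],s["eef_pos"],p,s["ft_force"],s["torque"],s["finger_gap"])
snap("top","t6");snap("scene","s6")
for f in ("t6","s6"):
    c=pickle.load(open(f+".pkl","rb"));u,v=proj(c,[*CAP,190]);u,v=int(u),int(v);print(u,v)
    cv2.imwrite(f"pics/{f}c.png",cv2.resize(c["image"][v-40:v+40,u-40:u+40],None,fx=7,fy=7,interpolation=cv2.INTER_CUBIC))
    P=cloud(c).reshape(-1,3);Q=P[(np.linalg.norm(P[:,:2]-CAP,axis=1)<26)&(P[:,2]>205)];print(len(Q),Q.mean(0) if len(Q) else 0, np.percentile(Q[:,2],[5,50,95]) if len(Q) else 0)
    H=P[(np.abs((P[:,:2]-CAP)@d2(t)-90)<40)&(np.abs((P[:,:2]-CAP)@d2(t+np.pi/2))<3)&(P[:,2]>200)]
    if len(H):
        x=(H[:,:2]-CAP)@d2(t);
        for a in range(50,130,10):
            k=abs(x-a)<5
            if k.any(): print(a,np.median(H[k,2]))
E
```

```text
10.2583 [643.09148499   5.40964589 196.20440779] [np.float64(643.1171044549013), np.float64(4.587470808447222), 196.0] [-0.05908623  0.41601582 -5.23855604] [ 0.07516256 -0.10482489 -0.02090506] 25.630983951580493
308 162
264 [ 556.16184777 -112.1506513   221.65616423] [212.73742932 222.33850565 225.65559322]
50 221.43945704990938
60 221.4342700709749
70 220.82568390234337
80 540.1268958464702
90 559.3163616613801
100 591.7297667660533
110 590.9046119469219
120 574.4586628221117
215 186
185 [ 564.10933253 -114.39494947  221.98089717] [212.29852526 222.86092111 225.99928232]
50 222.90428540779118
60 221.89723666754446
70 224.62312594843524
80 223.23084863148313
90 594.0231776597758
100 594.1729165123243
110 588.8717494556863
120 575.0067510975593
```

View pics/t6c.png

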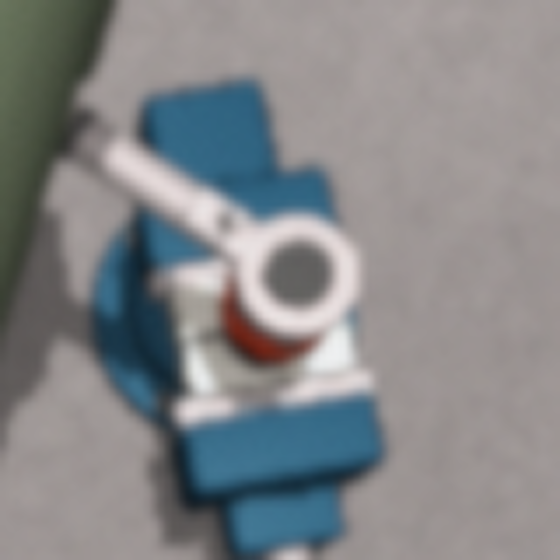

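View pics/s6c.png

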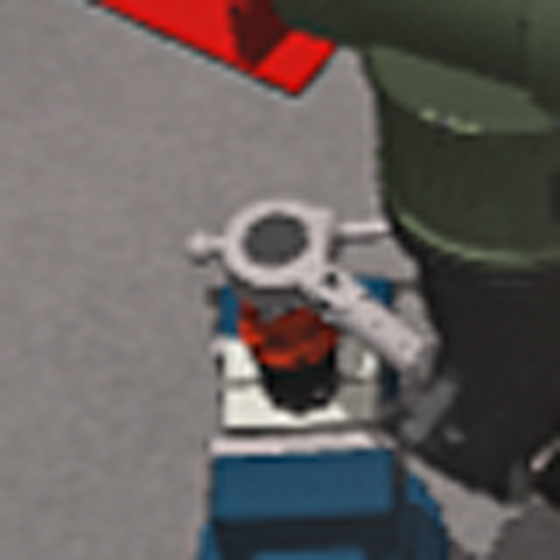

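```bash
cat > rel.py <<'E'
from h import *
import sys
def ringc(c,guess,zlo,zring):
    P=cloud(c);D=np.linalg.norm(P[...,:2]-np.array(guess),axis=2)
    m=((P[...,2]>zlo)&(D<40)&(P[...,2]<zlo+40)).astype(np.uint8)
    cs,_=cv2.findContours(m,cv2.RETR_CCOMP,cv2.CHAIN_APPROX_NONE)
    return m,cs
def holec(c,guess,z):
    # hole = dark pixel blob seen through ring: centroid of enclosed non-ring pixels
    u0,v0=proj(c,[*guess,z]);P=cloud(c)
    m=(P[...,2]>z-12).astype(np.uint8)
    inv=1-m;n,l,st,ce=cv2.connectedComponentsWithStats(inv,connectivity=4)
    k=min(range(1,n),key=lambda i:np.hypot(*(ce[i]-[u0,v0]))+(1e3 if st[i][4]>400 or st[i][4]<15 else 0))
    return ce[k],st[k][4],onz(c,*ce[k],z)
def boss(c,guess):
    P=cloud(c).reshape(-1,3);D=np.linalg.norm(P[:,:2]-np.array(guess),axis=1)
    F=P[(D<34)&(P[:,2]>159)&(P[:,2]<182)]
    (x,y),r=cv2.minEnclosingCircle(F[:,:2].astype(np.float32));B=F[F[:,2]>173]
    return (x,y,r),B.mean(0)
if __name__=="__main__":
  for a,b in (("a_top","t6"),("a_scene","s6")):
    c=pickle.load(open(a+".pkl","rb"));d=pickle.load(open(b+".pkl","rb"))
    print(a,boss(c,CAP));
    print(" hole at rest (wrist says 478.2,68.7)",holec(c,[478,68],79));print(" hole now",holec(d,CAP,223))
E
python3 rel.py
```

```text
a_top ((558.2053833007812, -113.94339752197266, 23.398757934570312), array([ 558.68842086, -113.99464329,  174.64297289]))
 hole at rest (wrist says 478.2,68.7) (array([ 15.0952381 , 331.52380952]), np.int32(21), array([107.36811873, 726.87859128,  79.        ]))
 hole now (array([272.6767278 , 176.17320446]), np.int32(154257), array([517.23118958, -13.60431998, 223.        ]))
a_scene ((561.2687377929688, -115.83283233642578, 24.426916122436523), array([ 562.96561182, -115.53743927,  174.99819854]))
 hole at rest (wrist says 478.2,68.7) (array([432.90909091,  81.04545455]), np.int32(22), array([-167.86905783,  696.51142614,   79.        ]))
 hole now (array([262.86363636,   7.63636364]), np.int32(22), array([-436.13822562,  -68.56320439,  223.        ]))
```

```bash
python3 - <<'E'
from h import *
for f,(x,y),o in (("t6",(298.5,273),(268,122)),("s6",(276,241),(175,146))):
    c=pickle.load(open(f+".pkl","rb"));u=(x+.5)/7-.5+o[0];v=(y+.5)/7-.5+o[1]
    print(f,onz(c,u,v,224),onz(c,u,v,222))
s=read_state();e=s["eef_pos"];t=np.arctan2(s["tool_rot"][1,0],s["tool_rot"][0,0])+np.pi/2
print(e,np.degrees(t),"pred socket",e[:2]-L*d2(t))
for n,v in (("a_top",165),("a_scene",191)):
    c=pickle.load(open(n+".pkl","rb"));print(n,proj(c,[*CAP,175]))
E
```

```text
t6 [ 556.9842817  -113.88469578  224.        ] [ 557.4229192  -114.17341883  222.        ]
s6 [ 559.22355039 -113.45704617  224.        ] [ 557.77369987 -113.94626     222.        ]
[643.07509633   5.06228635 196.13184265] 54.43996644033595 pred socket [ 558.4005932  -113.38427763]
a_top [307.77899615 163.91570851]
a_scene [215.68143755 189.21990424]
```

```bash
python3 - <<'E'
from h import *
t=CAPTH
p,R=pose(CAP+L*d2(t),t,192);p[1]-=0.4
f0=read_state()["ft_force"]
for z,sp in ((196,60),(192,20),(189,15),(187,15),(186,15)):
    p[2]=z-19;h=movel(p,R,max_speed=sp,guard=14);s=read_state()
    print(z,h,s["time"],np.round(s["eef_pos"],2),np.round(s["ft_force"]-f0,2),np.round(s["torque"],2))
    if h: break
snap("scene","s7");snap("top","t7")
c=pickle.load(open("s7.pkl","rb"));u,v=215,186
cv2.imwrite(f"pics/s7c.png",cv2.resize(c["image"][v-40:v+40,u-40:u+40],None,fx=7,fy=7,interpolation=cv2.INTER_CUBIC))
E
```

```text
196 False 10.825 [642.96   4.08 176.6 ] [-0.18 -0.4  -0.41] [ 0.14 -0.11 -0.01]
192 False 11.175 [643.09   4.19 172.97] [-1.27 -0.87 -0.14] [ 0.12 -0.09 -0.02]
189 False 11.525 [643.06   4.16 169.9 ] [-0.31  0.25 -0.62] [ 0.11 -0.12  0.05]
187 False 11.8083 [643.06   4.19 167.89] [-0.34 -0.01 -1.49] [ 0.12 -0.03 -0.01]
186 False 12.0583 [643.09   4.2  166.96] [-0.94 -0.32 -0.85] [ 0.13 -0.05 -0.05]
```

View pics/s7c.png

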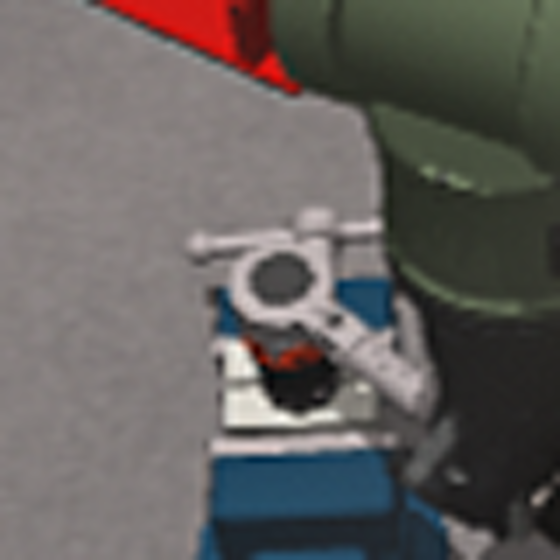

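```bash
python3 - <<'E'
from h import *
t=CAPTH
p,R=pose(CAP+L*d2(t),t,192);p[1]-=0.4
f0=np.array([-0.06,.42,-5.24])
for z in (185,184,183,182,181,180):
    p[2]=z-19;h=movel(p,R,max_speed=15,guard=8);s=read_state()
    print(z,h,s["time"],np.round(s["eef_pos"],2),np.round(s["ft_force"]-f0,2),np.round(s["torque"],2))
    if h or (s["ft_force"]-f0)[2]>7: break
c=snap("top","t7");d=snap("scene","s7b")
for c,n in((c,"t7"),(d,"s7b")):
    P=cloud(c).reshape(-1,3);D=np.linalg.norm(P[:,:2]-CAP,axis=1);Q=P[(D<22)&(D>15)&(P[:,2]>176)];print(n,len(Q),Q.mean(0),np.percentile(Q[:,2],[10,50,90]))
    u,v=np.round(proj(c,[*CAP,190])).astype(int)
    cv2.imwrite(f"pics/{n}c.png",cv2.resize(c["image"][v-40:v+40,u-40:u+40],None,fx=7,fy=7,interpolation=cv2.INTER_CUBIC))
E
```

```text
185 False 12.4083 [643.23   4.21 166.13] [ 0.15 -0.14  3.21] [ 0.    0.02 -0.02]
184 False 12.6583 [643.35   4.26 165.26] [1.46 0.7  6.9 ] [-0.11  0.18 -0.08]
183 False 12.9083 [643.38   4.35 164.06] [3.13 2.68 5.37] [ 0.09 -0.35  0.11]
182 False 13.1583 [643.33   4.38 163.05] [4.17 2.28 6.65] [ 0.2  -0.38  0.15]
181 False 13.4083 [643.38   4.44 162.14] [4.04 4.72 7.38] [ 0.21 -0.4   0.11]
t7 114 [ 557.91825132 -113.59331175  193.06177281] [190.92985312 192.85913792 195.41237391]
s7b 78 [ 559.91265951 -113.72065475  193.75629328] [191.09902674 194.01880632 196.02874009]
```

View pics/t7c.png

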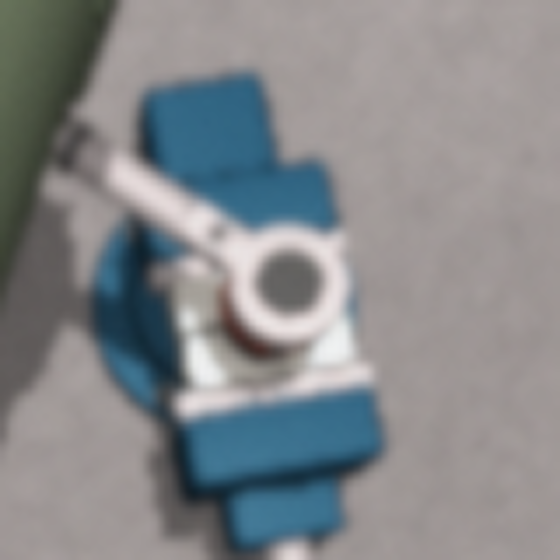

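View pics/s7bc.png

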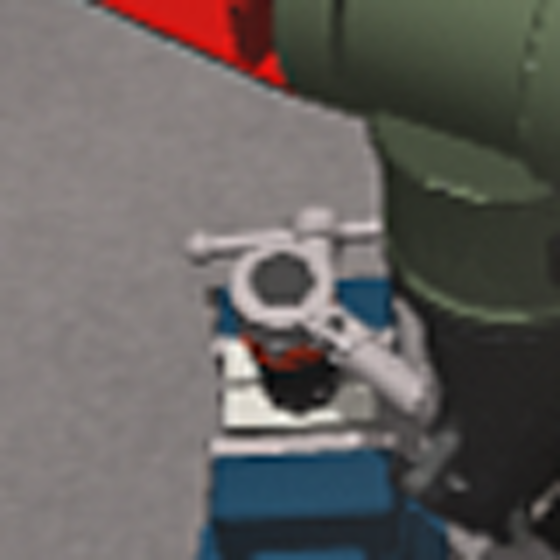

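```bash
cat > turn.py <<'E'
from h import *
import sys
ZG=182.5
B=np.array([-0.06,.42,-5.24])
def meas(t,n=5):
    a=[]
    for _ in range(n):
        wait(0.012);s=read_state();f=s["ft_force"]-B;a.append((f@np.r_[d2(t+np.pi/2),0],f@np.r_[d2(t),0],f[2],s["torque"][2]))
    return np.mean(a,0),s
def step(t):
    p,R=pose(CAP+L*d2(t),t,ZG);p[1]-=0.4
    movel(p,R,max_speed=14)
    return meas(t)
E
python3 - <<'E'
from turn import *
t=CAPTH
p,R=pose(CAP+L*d2(t),t,ZG);p[1]-=0.4;movel(p,R,max_speed=20);m,s=meas(t);print(m,s["time"])
prev=None
for k in range(1,15):
    t=CAPTH-np.radians(0.8*k);m,s=step(t)
    tr=np.arctan2(s["tool_rot"][1,0],s["tool_rot"][0,0])+np.pi/2
    M=m[0]*L/1e3+m[3];print(round(np.degrees(t),2),round(np.degrees(tr),2),np.round(m,2),"M",round(M,2),round(s["time"],2))
    if m[0]>13: break
E
```

```text
[-2.1507211   4.62055425  1.99777965  0.21444019] 13.8
53.6 53.56 [-0.94  4.44  2.41  0.13] M -0.01 14.13
52.8 52.74 [-0.51  5.09  2.5   0.1 ] M 0.03 14.47
52.0 51.94 [-0.31  6.04  2.63  0.14] M 0.1 14.8
51.2 51.15 [-0.47  6.43  2.41  0.2 ] M 0.13 15.13
50.4 50.37 [-0.4   7.3   2.54  0.21] M 0.15 15.47
49.6 49.58 [-0.44  8.25  2.77  0.26] M 0.2 15.8
48.8 48.78 [-0.27  9.04  2.63  0.27] M 0.23 16.13
48.0 48.0 [-0.38 10.43  2.97  0.3 ] M 0.24 16.47
47.2 47.21 [ 0.34 10.9   3.09  0.39] M 0.44 16.8
46.4 46.43 [ 1.38 11.19  3.86  0.53] M 0.73 17.13
45.6 45.65 [ 2.91 10.63  3.74  0.7 ] M 1.12 17.47
44.8 44.86 [ 4.5  10.43  3.85  0.84] M 1.5 17.8
44.0 44.06 [ 4.2  10.64  4.02  0.88] M 1.5 18.13
43.2 43.26 [ 4.06 10.18  3.64  0.84] M 1.43 18.47
```

```bash
cat > turn2.py <<'E'
from turn import *
def run(a0,n,st,mx=3.1,peak=0,apk=None):
    Lr=0.8
    for k in range(1,n+1):
        a=a0-st*k;t=np.radians(a)
        p,R=pose(CAP+(L+Lr)*d2(t),t,ZG);p[1]-=0.4
        movel(p,R,max_speed=14);m,s=meas(t)
        Mc=m[0]*L/1e3+m[3];Mp=m[0]*(L-34)/1e3+m[3]
        if Mp>peak: peak,apk=Mp,a
        past=(apk-a)*np.pi/180*L
        print(round(a,2),np.round(m,2),"Mcap",round(Mc,2),"Mpiv",round(Mp,2),"past",round(past,1),round(s["time"],2))
        if Mp>mx: print("HIGH");break
        if peak-Mp>0.22: print("DROP");break
    print("state",a,peak,apk)
E
python3 -c "
from turn2 import *
run(43.2,12,0.8)"
```

```text
42.4 [4.71 6.66 3.41 0.85] Mcap 1.54 Mpiv 1.38 past 0.0 18.82
41.6 [4.59 6.75 3.35 0.88] Mcap 1.55 Mpiv 1.39 past 0.0 19.16
40.8 [4.68 6.74 3.22 0.86] Mcap 1.55 Mpiv 1.39 past 2.0 19.5
40.0 [5.23 7.32 3.68 0.9 ] Mcap 1.66 Mpiv 1.48 past 0.0 19.84
39.2 [4.64 7.12 3.31 0.91] Mcap 1.59 Mpiv 1.43 past 2.0 20.18
38.4 [4.86 7.04 3.4  0.92] Mcap 1.63 Mpiv 1.47 past 4.1 20.52
37.6 [4.97 6.75 3.98 0.92] Mcap 1.64 Mpiv 1.47 past 6.1 20.87
36.8 [5.35 7.04 3.35 0.93] Mcap 1.71 Mpiv 1.53 past 0.0 21.21
36.0 [5.45 6.82 3.77 0.96] Mcap 1.75 Mpiv 1.56 past 0.0 21.55
35.2 [5.47 7.13 3.25 0.94] Mcap 1.74 Mpiv 1.55 past 2.0 21.89
34.4 [5.63 7.12 3.55 0.96] Mcap 1.78 Mpiv 1.58 past 0.0 22.23
33.6 [5.83 6.83 3.3  0.96] Mcap 1.81 Mpiv 1.61 past 0.0 22.57
state 33.6 1.6098627628301543 33.6
```

```bash
python3 -c "
from turn2 import *
run(33.6,30,0.7,peak=1.6,apk=33.6)"
```

```text
32.9 [5.62 7.01 3.87 0.96] Mcap 1.78 Mpiv 1.59 past 1.8 22.89
32.2 [6.07 7.19 3.43 1.01] Mcap 1.9 Mpiv 1.69 past 0.0 23.21
31.5 [5.73 6.62 3.77 0.99] Mcap 1.82 Mpiv 1.63 past 1.8 23.52
30.8 [6.45 7.13 3.42 0.99] Mcap 1.93 Mpiv 1.71 past 0.0 23.84
30.1 [6.02 7.37 3.46 1.  ] Mcap 1.87 Mpiv 1.67 past 1.8 24.16
29.4 [6.51 6.73 3.32 1.02] Mcap 1.97 Mpiv 1.75 past 0.0 24.48
28.7 [6.33 7.07 3.65 1.01] Mcap 1.94 Mpiv 1.72 past 1.8 24.79
28.0 [6.51 6.95 3.28 1.04] Mcap 1.99 Mpiv 1.77 past 0.0 25.11
27.3 [6.9  7.   3.4  1.04] Mcap 2.04 Mpiv 1.81 past 0.0 25.43
26.6 [6.84 6.69 3.62 1.05] Mcap 2.05 Mpiv 1.82 past 0.0 25.74
25.9 [7.21 7.18 3.73 1.06] Mcap 2.11 Mpiv 1.86 past 0.0 26.06
25.2 [7.11 7.23 3.64 1.05] Mcap 2.09 Mpiv 1.85 past 1.8 26.38
24.5 [7.13 6.62 3.6  1.06] Mcap 2.1 Mpiv 1.86 past 3.6 26.69
23.8 [7.25 6.69 3.64 1.07] Mcap 2.13 Mpiv 1.88 past 0.0 27.01
23.1 [6.96 6.55 3.3  1.12] Mcap 2.13 Mpiv 1.9 past 0.0 27.32
22.4 [7.59 6.78 3.3  1.1 ] Mcap 2.2 Mpiv 1.94 past 0.0 27.64
21.7 [7.53 6.57 3.74 1.12] Mcap 2.21 Mpiv 1.96 past 0.0 27.96
21.0 [7.46 7.33 3.13 1.1 ] Mcap 2.19 Mpiv 1.93 past 1.8 28.27
20.3 [7.53 6.49 3.22 1.14] Mcap 2.24 Mpiv 1.98 past 0.0 28.59
19.6 [8.01 7.14 3.45 1.13] Mcap 2.3 Mpiv 2.03 past 0.0 28.91
18.9 [8.04 6.74 3.6  1.16] Mcap 2.33 Mpiv 2.06 past 0.0 29.23
18.2 [7.63 6.94 3.99 1.13] Mcap 2.24 Mpiv 1.98 past 1.8 29.54
17.5 [8.24 7.22 3.7  1.15] Mcap 2.35 Mpiv 2.07 past 0.0 29.86
16.8 [8.15 7.28 3.36 1.16] Mcap 2.35 Mpiv 2.07 past 1.8 30.18
16.1 [8.13 6.69 3.55 1.2 ] Mcap 2.38 Mpiv 2.11 past 0.0 30.49
15.4 [7.86 6.78 3.49 1.2 ] Mcap 2.34 Mpiv 2.07 past 1.8 30.81
14.7 [8.67 7.29 3.89 1.17] Mcap 2.43 Mpiv 2.14 past 0.0 31.12
14.0 [8.35 6.75 3.39 1.22] Mcap 2.43 Mpiv 2.15 past 0.0 31.44
13.3 [8.56 6.84 3.61 1.22] Mcap 2.47 Mpiv 2.18 past 0.0 31.76
12.6 [8.57 7.23 3.46 1.22] Mcap 2.46 Mpiv 2.17 past 1.8 32.08
state 12.600000000000001 2.179244780642978 13.300000000000004
```

```bash
python3 -c "
from turn2 import *
run(12.6,25,0.7,peak=2.18,apk=13.3)"
```

```text
11.9 [9.29 7.07 3.43 1.22] Mcap 2.58 Mpiv 2.26 past 0.0 32.39
11.2 [9.15 7.16 3.48 0.98] Mcap 2.31 Mpiv 2.0 past 1.8 32.71
DROP
state 11.2 2.259780101877804 11.9
```

```bash
cat > a.py <<'E'
from turn2 import *
import sys
a0=float(sys.argv[1])
a=a0-0.45;t=np.radians(a)
p,R=pose(CAP+(L+.8)*d2(t),t,ZG);p[1]-=0.4
movel(p,R,max_speed=14);m,s=meas(t)
print(a,np.round(m,2),"Mcap",m[0]*L/1e3+m[3],"Mpiv",m[0]*(L-34)/1e3+m[3],"past",(11.9-a)*np.pi/180*L,s["time"])
E
python3 a.py 11.2;python3 a.py 10.75
```

```text
10.75 [9.63 6.87 2.93 0.73] Mcap 2.1307242976658367 Mpiv 1.8033965165984447 past 2.9223792995393065 33.0
10.3 [10.04  7.34  3.94  0.39] Mcap 1.854940156660008 Mpiv 1.513410278625345 past 4.065919025445989 33.2917
```

The moment at the pivot rose to 2.26 N m, then fell steadily to 1.51 within 4 mm of hand travel, which is the click. I'll stop there, ease off into the middle of the slot play and lift.

```bash
python3 - <<'E'
from turn2 import *
for a,lr in ((11.5,.8),(13,.9),(14.5,1.0),(16,1.0)):
    t=np.radians(a);p,R=pose(CAP+(L+lr)*d2(t),t,ZG+1);p[1]-=0.4
    movel(p,R,max_speed=25);m,s=meas(t,3);print(a,np.round(m,2),"Mcap",m[0]*L/1e3+m[3],s["time"])
snap("top","t8");snap("scene","s8")
E
```

```text
11.5 [9.17 6.79 0.29 1.27] Mcap 2.605144452081152 33.5917
13 [ 4.42  7.48 -0.25  0.83] Mcap 1.4735183015284905 33.9167
14.5 [ 1.42  7.59 -0.07  0.43] Mcap 0.6408306615075643 34.2417
16 [ 0.26  7.77 -0.47  0.17] Mcap 0.20976482859940263 34.5667
```

```bash
python3 - <<'E'
from turn2 import *
for a,lr in ((18,1.6),(19,2.2)):
    t=np.radians(a);p,R=pose(CAP+(L+lr)*d2(t),t,ZG+1);p[1]-=0.4
    movel(p,R,max_speed=25);m,s=meas(t,3);print(a,np.round(m,2),s["time"])
for z in (186,189,193,197,202,225):
    p[2]=z-19;h=movel(p,R,max_speed=40,guard=25);m,s=meas(t,2);print(z,h,np.round(s["eef_pos"],1),np.round(m,2),s["time"])
    if h:break
snap("wrist","w9");c=snap("top","t9");snap("scene","s9")
E
```

```text
18 [-0.37  2.68 -1.28  0.04] 35.05
19 [-0.75 -0.13  0.46 -0.  ] 35.3333
186 False [698.1 -66.2 167.2] [-0.98 -0.35  0.16 -0.  ] 35.6
189 False [698.2 -66.1 170.2] [-0.09 -0.49 -0.32  0.01] 35.8667
193 False [698.2 -66.1 174.3] [-0.08  0.31  0.15  0.  ] 36.1333
197 False [698.2 -66.1 178.2] [-0.85 -0.43 -0.12  0.  ] 36.4
202 False [698.2 -66.1 183.3] [ 0.15 -0.11 -0.36  0.01] 36.6917
225 False [698.  -66.  205.8] [-0.32  0.06 -0.29 -0.01] 37.4333
```

View pics/s9.png

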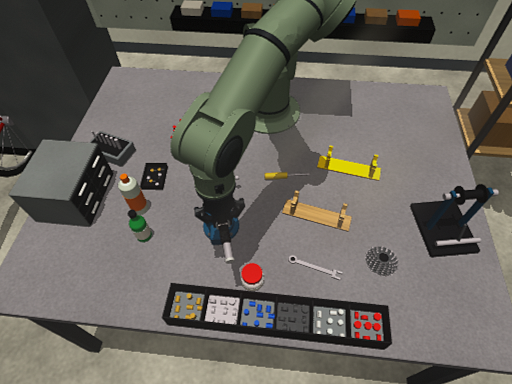

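View pics/w9.png

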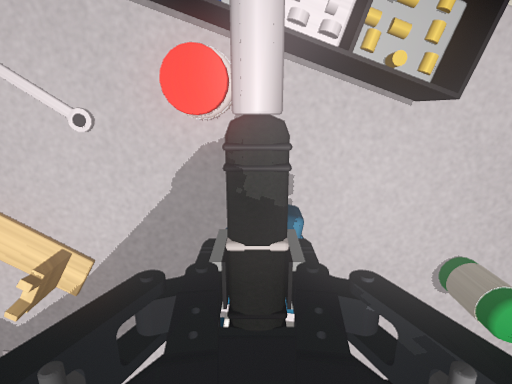

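```bash
python3 - <<'E'
from h import *
xy=np.array([508.83,210.83])
p,R=pose(xy,TH0,200)
movep(p,R);wait(0.2);e=read_state()["eef_pos"];print(e,p)
c=xy-e[:2];p[0]+=c[0];p[1]+=c[1]
p[2]=110-19;movel(p,R,max_speed=130);s=read_state();print(s["time"],s["eef_pos"],s["ft_force"])
snap("wrist","w10");snap("scene","s10")
c=pickle.load(open("s10.pkl","rb"));cv2.imwrite("pics/s10c.png",cv2.resize(c["image"][140:250,250:380],None,fx=5,fy=5,interpolation=cv2.INTER_CUBIC))
E
```

```text
[509.51172423 209.94994537 180.98412423] [np.float64(508.83), np.float64(210.83), 181.0]
39.9 [508.5945965  211.67711019  91.58919386] [ 0.60007181  0.13734766 -5.35798814]
```

View pics/s10c.png

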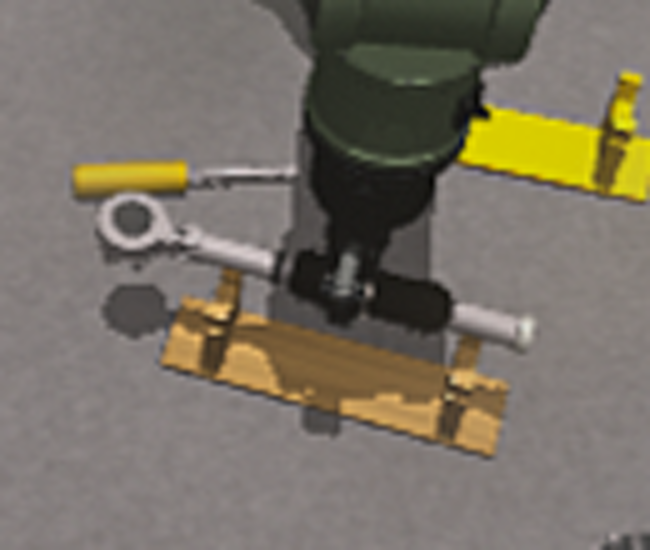

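View pics/w10.png

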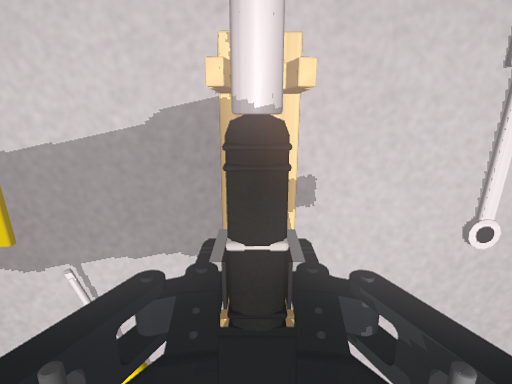

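```bash
python3 - <<'E'
from h import *
p,R=pose(np.array([508.83,210.83]),TH0,92)
movel(p,R,max_speed=60)
for z in (80,76,73,71.5,70.5,69.5):
    p[2]=z-19;h=movel(p,R,max_speed=30,guard=12);s=read_state();print(z,h,np.round(s["eef_pos"],2),np.round(s["ft_force"],2),np.round(s["torque"],2),s["time"])
    if h:break
snap("wrist","w11");c=snap("scene","s11")
cv2.imwrite("pics/s11c.png",cv2.resize(c["image"][140:250,250:380],None,fx=5,fy=5,interpolation=cv2.INTER_CUBIC))
E
```

```text
80 False [508.82 210.73  60.93] [ 0.34 -0.33 -5.06] [ 0.14 -0.04 -0.02] 41.0
76 False [508.74 210.78  56.84] [-0.23 -0.1  -5.47] [ 0.07 -0.    0.  ] 41.2833
73 False [508.73 210.77  53.84] [-0.33 -0.53 -4.89] [ 0.11 -0.01  0.03] 41.5333
71.5 False [508.97 210.8   52.67] [-1.13 -0.79  0.24] [0.37 0.08 0.05] 41.7833
70.5 False [508.99 210.77  51.59] [ 0.4  -2.31 -0.27] [ 0.27 -0.09  0.03] 42.0333
69.5 False [509.06 210.78  51.16] [-4.52 -1.81 16.22] [-0.21  0.86  0.07] 42.2833
```

View pics/s11c.png

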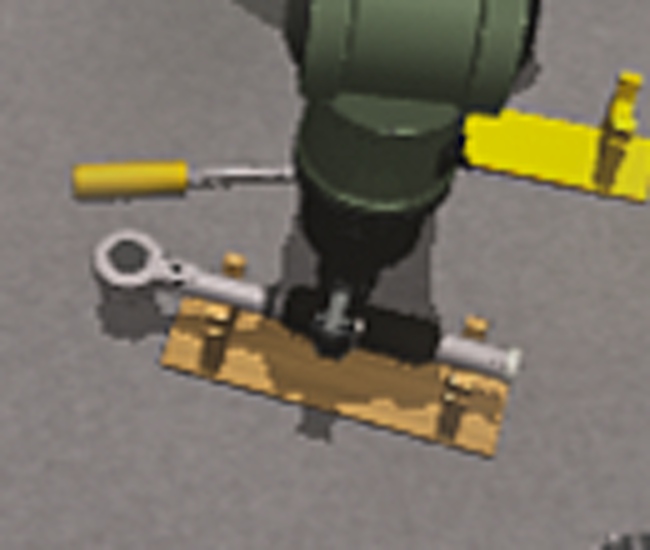

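The wrench is seated in both notches, with upward contact at the same height as at the start. I'll release it, back off and check.

```bash
python3 - <<'E'
from h import *
p,R=pose(np.array([508.83,210.83]),TH0,70.3);movel(p,R,max_speed=20)
open_gripper();wait(0.3)
s=read_state();print(s["finger_gap"],s["ft_force"])
p[2]=150;print(movel(p,R,max_speed=100))
movep([476.14,76.37,260],Rdown(np.radians(77.6)-np.pi/2));wait(.2)
c=snap("wrist","w12");snap("top","t12");snap("scene","s12")
P=cloud(c);wr=pickle.load(open("w1.pkl","rb"))
for k in (wr,c):
    Q=cloud(k);print([np.round(Q[v,260],1) for v in (8,40,60,110,160)])
c0=pickle.load(open("w2.pkl","rb"))
print(read_state()["time"])
E
```

```text
85.6434515902777 [ 0.51030597 -0.38304607  0.8120198 ]
False
[array([513.5, 233.9,  84.6]), array([507.6, 206.7,  85.1]), array([503.9, 189.4,  83. ]), array([493.9, 142.4,  80.4]), array([482.6,  90.1,  77.7])]
[array([513.4, 234.4,  83.5]), array([507.6, 207.5,  82.7]), array([503.8, 189.6,  84.2]), array([493.7, 142.8,  80.3]), array([482.4,  90.6,  77.5])]
45.775
```

View pics/w12.png

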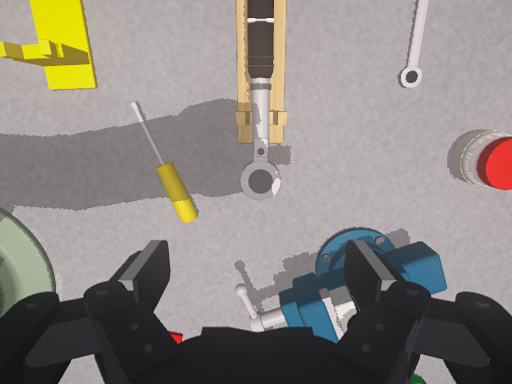

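View pics/s12.png

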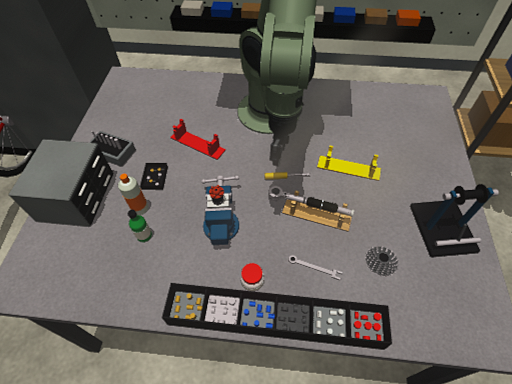

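The wrench lies as before: ring at (260,181) and hand line at row 20, the same pixels as in the first picture. The bystanders look unmoved, so I'm handing it in.

```bash
python3 -c "
from workcell import *
finish_job();print(read_state()['time'])"
```

```text
the job is handed in; nothing more can be done
the job is handed in; nothing more can be done
```

I tightened the cap until the wrench clicked, laid the wrench back in its rest and handed the job in at about 46 s of the 72 s. No verdict was reported.

- **Fit:** The lugs went into the cap's slots. Contact came at the height expected for fully home, and the top of the socket then measured 193–194 mm against 194 mm expected. I could not see the lug tips themselves.
- **Tightening:** I turned the cap about 34° clockwise. The moment at the cap peaked at 2.6 N m; at the pivot it then fell from 2.26 to 1.51 N m over 4 mm of hand travel. That puts the handle roughly 4–5 mm past straight at the hand line, against the 12 mm limit, and I stopped there and eased off. This rests on force and hand travel; I did not measure the handle's bend in an image.
- **Wrench back in its rest:** The last pictures show it in both notches, within about 1 mm of where it lay along its length. Heights match the start within about 2.5 mm, mostly depth noise. The gripper was open and clear of it.
- **Bystanders:** They look unmoved in the scene picture. I judged this by eye and did not measure each one.
- **Disagreements:** The cameras differed by 1–4 mm on positions. A sideways force of up to about 11 N appeared while turning, probably because my estimate of the cap's axis was slightly off. It dropped to about 7 N after a 0.8 mm correction to the turning radius and went to zero once I moved about 1.4 mm further out, before lifting off.

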